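Lift the slide carrier out of its dish and hold it ready over the next one

ROBOT

A 6-joint arm with a two-finger parallel gripper is mounted at the origin on a cart in front of the work surface, level with it; the furniture and walls round the work are solid. World frame = base frame: x ahead of the robot, y to its left, z up, the work surface at z = 0. Lengths are in m, angles in rad, forces in N, time in s.
With the tool pointing down it reaches from about 0.35 to 0.85 m from the base axis. Payload 8.1 kg.
Tool frame: the origin (TCP) lies on the mounting face of the last link; the fingertips stand 186 mm ahead of it and the grasp point (between the pads) lies 167 mm ahead of it (robot.finger_overhang is the distance from the TCP to the fingertips, in m); z points along the fingers, y is the line along which they close (so a half turn about z gives the same grasp; the last joint's range is limited). The gripper opens to 93 mm and grips with 3 to 60 N. Pads are 15 mm wide; open, the fingers measure 128 mm over their backs; the gripper's body (75 mm by 188 mm) begins 65 mm behind the grasp point.
Start: joints at [-1.272, 0.13, 1.488, -0, 1.523, -0.085], TCP at [0.225, -0.556, 0.405] pointing down, gripper open.
Joint ranges: [-2.96, 2.96], [-0.89, 2.26], [0.02, 2.5], [-1.34, 4.48], [0, 2.73], [-2.66, 2.66]. Speed limits (rad/s): [2.39, 2.39, 2.79, 3.14, 3.14, 3.14].

INTERFACE

Orientations are given as a rotation vector (axis times angle).
In Python, from plant import readout, read_camera, get_calibration, job, robot gives the robot as it stands.
- The arm moves only by the shell command python3 -m handwheel 'ROWS' [FORCE]. ROWS is JSON, a list of rows, each a list of 5 numbers: the shift along the world's x, y, z in cm, then the turn about the world's z in rad, then the closure, from 0 (fully open) to 1 (shut). In form: [[tx, ty, tz, spin, gripper], ...]. A call has 1 to 10 rows; each row shifts and turns the commanded pose from where the row before left it; what a row does not reach is not made up. A row lasts 1/8 s, in which the tool goes at most 62.5 mm and 10.7 degrees, less where a joint would pass 70% of its speed; a pose out of reach is approached as far as the arm can. A call is refused whole if a number of a shift passes 6.25 or a number of a turn 0.188, either way. A call with a gripper value outside its range is refused whole. The fingers move at their own pace and stop on an object; FORCE is the grip in N (left out, the last holds). Time passes only in rows, so rows that do not move let the fingers close. It gives the time, the measured TCP pose, the force, the opening and the grip force at its end, in the units of the state.
- readout.read_state(): the state, without advancing time (a new reading comes with each control period).
- read_camera(name): name is "side" or "top"; returns the picture (384x512x3 uint8, red, green, blue); there is no depth.
- get_calibration(name): a dict with "fovy" (degrees; the focal length in pixels is half the picture's height over the tangent of half this angle, whatever the lens; pixels are square), "cx", "cy" (the principal point, pixels), "pose" (4x4, takes a point from camera to world coordinates). Camera axes: x right, y down, z forward; pixel columns grow to the right and rows downward; lengths in m; the calibration is good to about 2 mm. A picture is of the moment at which its call begins. get_calibration takes no time and is no camera call.
- job.close_job(): hands the job in; it is judged then, once.
The state is a dict: "t": time; "q": joint angles; "dq": joint speeds; "joint_torque": joint torques, N m; "tool_pos": TCP position; "orientation": TCP orientation; "force": force on the tool from outside, world axes, zero at the start; "wrist_torque": the same for the moment, N m; "opening": finger opening in m; "gripper_force": force on a finger pad.
Only numpy, scipy, OpenCV 4.12 (cv2) and the standard library are available. Lean on these libraries where they do the work, as an engineer would, in place of code of your own. Each camera call takes 0.05 s, during which the arm holds its last target. There are 200 camera calls.

TASK

The stained slides have to change dishes as soon as the timer rings, so get them ready: take the cover off the closed dish and lay it flat, right way up, on the bare worktop, then swing up the folded wire handle of the slide carrier that stands in the open dish. Lift the carrier out by that handle, straight up, and carry it over level, without tipping it, to the dish you uncovered. Finish while still holding it by the handle: it hangs level and still, touching nothing else, a few centimetres clear above the dish's rim, over the middle of the dish and lined up with it, so that it could be lowered straight in; leave the other things on the worktop where they are.

Things in the scene. Friction and masses are not known exactly. Their poses are not given: they have to be found in the camera images.
- dish_open: white oblong plastic staining dish without a cover, the slide carrier stands in it. Fixed to the worktop. Outside 80 (own x) x 106 (own y) x 48 mm high, walls and floor 4 mm, so inside 72 x 98 mm; origin: centre of the underside, on the worktop; z up. Either dish may be the one on the left
- dish_closed: the same kind of dish, same size, fixed too, empty, closed by the cover; the carrier is to be held over this one. Origin: centre of the underside, z up, own y along its long sides
- dish_closed_rim (a point): centre of the mouth of dish_closed, at the height of its rim, 48 mm above its underside
- cover: white loose cover of dish_closed, 91 (own x) x 117 (own y) mm, 140 g; 12 mm high plus grip. A skirt 10 mm deep laps outside the rim with 2.5 mm play all round, so it must first rise straight up. Origin: centre of the skirt's lower edge (about 0 when it lies on the worktop, 40 mm up when it lies on the dish)
- cover_grip (a point): middle of the cover's bar grip, 25 mm above the cover's origin; the bar is 44 mm long (cover's own x), 12 mm thick (own y) and stands from 12 to 34 mm above the cover's origin: pinch it across its thickness, fingers closing along the cover's y
- carrier: steel slide carrier, 52 (own x; 66 over the handle wires) x 86 (own y) x 32 mm high, ten glass slides on edge along own y; about 270 g with handle. Stands loose in dish_open, y along the dish's y, about 3 to 6 mm play a side. Origin: centre of underside, z up. Handle hinge line: along own x, 34 mm above the origin, above the centre of mass, so it hangs level by itself
- handle: the carrier's swinging U-shaped handle of 4 mm wire. Origin: middle of the hinge line; own x along that line; own z points from hinge to cross bar (up when the handle is up). Swings with hardly any friction; lies folded at its stop, 1.2 rad from upright, to either side (carrier +y or -y); now and then it already stands near upright
- handle_grip (a point): middle of the handle's cross bar, 85 mm from the hinge line; about 69 mm above the worktop and 26 mm outside the dish wall while folded, 123 mm up while upright, then straight over the carrier's centre. Round grey sleeve here, 10 mm thick, 36 mm long (along carrier x): pinch it across the bar; while it swings up the sleeve must turn between the fingers
- microscope: tall microscope at the far right of the worktop, 300 x 196 x 417 mm, fixed equipment: keep the arm clear of it when swinging in to the work. Origin: centre of its underside
- tweezers: thin steel tweezers, 12 x 116 x 10 mm, lying at the front edge between the dishes; bystander, leave alone. Origin: centre of underside
- fix_bottle: small white bottle, 42 mm across, 106 mm tall, at the back; bystander, leave alone. Origin: centre of underside
- timer: white bench timer, 66 x 66 x 19 mm, bystander behind the dishes; leave alone. Origin: centre of underside
- slide_packet: small clear packet, 26 x 40 x 9 mm, bystander; leave alone. Origin: centre of underside
- slide_box: flat slide storage box, 90 x 162 x 42 mm, bystander at the far right; leave alone. Origin: centre of underside
- stain_bottle: small white bottle, 35 mm across, 89 mm tall, bystander at the back; leave alone. Origin: centre of underside

How it is judged:
On the way, in this order (a step that is already met when the one before it is completed fails the run):
1. the cover lies flat on the worktop, right way up, let go (height (world z) of cover below 0.006 m and angle between cover's own z axis and vertical below 0.06 rad and contact force between the fingers and cover below 0.1 N and linear speed of cover below 0.02 m/s), for 0.2 s.
2. the carrier hangs from the handle, level and clear above the open dish's rim (z of carrier in the frame of dish_open above 0.052 m and angle between carrier's own z axis and vertical below 0.2 rad and contact force between the fingers and handle above 0.5 N), for 0.2 s.
At the end, for the whole second after the job is handed in: Fingers hold the handle; carrier hangs free, still, level within 0.10 rad, underside 12 to 100 mm above dish_closed's rim, centre within 12 mm of the dish's centre seen from above, long side within 0.14 rad of the dish's; the cover lies flat, right way up, on the bare worktop, let go (all of step 1 and horizontal distance between carrier and dish_closed_rim below 0.012 m and z of carrier in the frame of dish_closed_rim between 0.012 and 0.1 m and angle between the y axis of carrier and the y axis of dish_closed, either way round below 0.14 rad and angle between carrier's own z axis and vertical below 0.1 rad and linear speed of carrier below 0.02 m/s and angular speed of carrier below 0.2 rad/s and contact force between the fingers and handle above 0.5 N and contact force between carrier and dish_closed below 0.05 N and contact force between carrier and cover below 0.05 N); the arm keeps its last pose, push and grip.
It fails at once if the carrier is tipped by more than 0.35 rad (20 degrees) (angle between carrier's own z axis and vertical above 0.35 rad).
It fails at once if the cover is tipped over by more than 0.6 rad (angle between cover's own z axis and vertical above 0.6 rad).
It fails at once if one of the bystanders on the worktop is pushed more than 20 mm (distance of any of timer, slide_packet, slide_box, stain_bottle, tweezers, fix_bottle from where it was at the start of the episode above 0.02 m).
It also fails if it takes over 72 s, if anything falls off the work surface, if the arm or the gripper's body presses on something with over 40 N, if the wrist force passes 120 N, or if a joint passes its speed limit or range.

## Working session

There is one attempt and no reset: what is moved stays moved. The work goes in short steps, Python scripts to look and compute and a shell command to move; the robot and the scene stay as the last step left them, time stands still between calls to the robot, and variables do not carry over. Pictures are saved under pics/ and viewed, at most 10 in all, crops included, and the job is handed in when it is done.

```bash
mkdir -p pics; ls; python3 - <<'E'
from plant import readout, read_camera, get_calibration, job, robot
import cv2,numpy as np
np.set_printoptions(precision=4,suppress=True)
for n in("side","top"):
    c=get_calibration(n);print(n,c["fovy"],c["cx"],c["cy"],c.keys());print(np.array(c["pose"]))
    im=read_camera(n);np.save(f"{n}0.npy",im);cv2.imwrite(f"pics/{n}0.png",cv2.resize(im[:,:,::-1],(800,600),interpolation=cv2.INTER_CUBIC))
s=readout.read_state();print(s)
E
```

```text
pics
side 48.849618028763125 257.99636377830655 194.72065309775465 dict_keys(['fovy', 'cx', 'cy', 'pose'])
[[-0.9535 -0.1358  0.2691  0.2546]
 [-0.3012  0.4691 -0.8302  0.7926]
 [-0.0135 -0.8726 -0.4882  0.6543]
 [ 0.      0.      0.      1.    ]]
top 44.82849011474421 251.48877245501092 186.60219399124603 dict_keys(['fovy', 'cx', 'cy', 'pose'])
[[ 0.005  -0.9838  0.179   0.3075]
 [-1.     -0.0061 -0.0055 -0.1537]
 [ 0.0065 -0.179  -0.9838  1.4179]
 [ 0.      0.      0.      1.    ]]
{'t': 0.1, 'q': array([-1.2724,  0.1311,  1.4891,  0.    ,  1.523 , -0.0855]), 'dq': array([-0.0003, -0.0021, -0.0027, -0.0001, -0.0003,  0.    ]), 'joint_torque': array([  0.0003, -56.1339, -49.3098,   0.077 ,   0.029 ,  -0.0001]), 'tool_pos': array([ 0.2246, -0.5561,  0.4038]), 'orientation': array([-3.0823, -0.5989,  0.0002]), 'force': array([ 0.3046, -0.0185, -0.2744]), 'wrist_torque': array([-0.051 , -0.0391, -0.0208]), 'gripper_force': 0.0, 'opening': 0.09287568184696815}
```

View pics/top0.png

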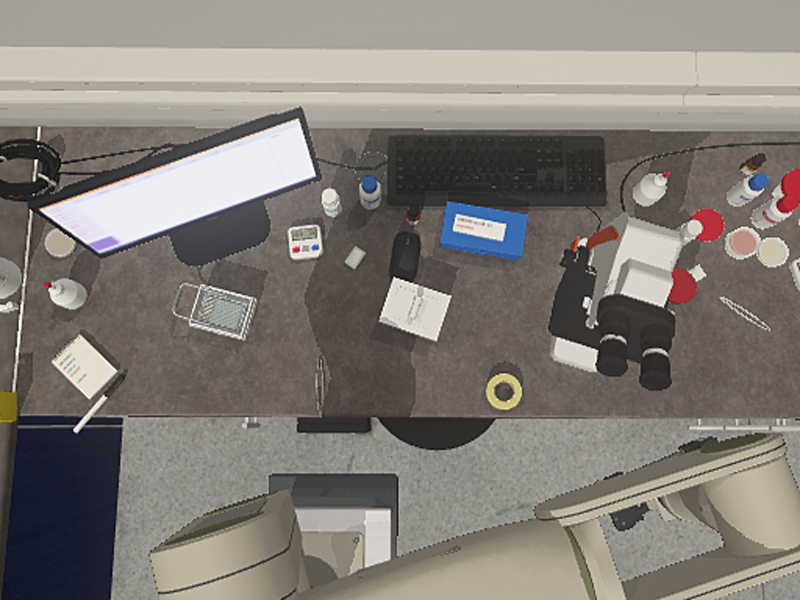

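View pics/side0.png

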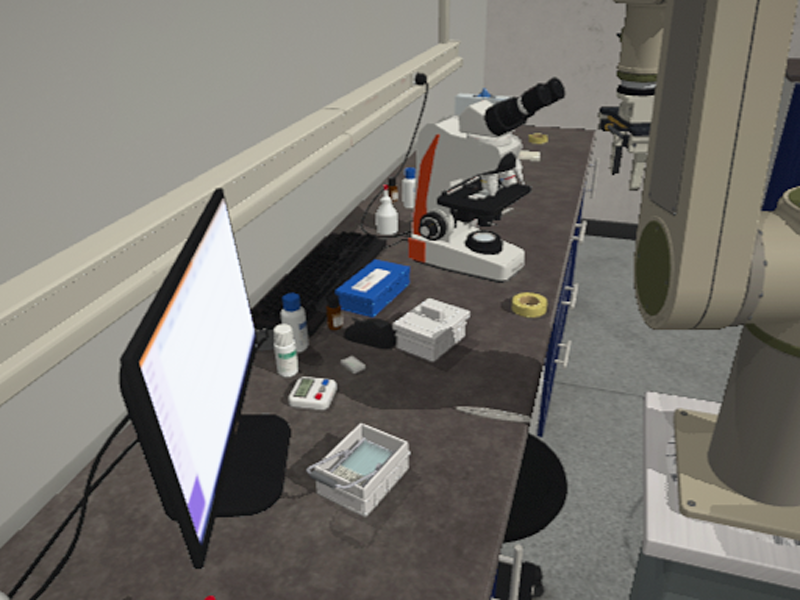

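The top view shows the open dish at about (223,311) with its handle folded left, toward world +y, and the covered dish at (415,309). The tweezers are at (320,385), the timer at (305,242) and the microscope on the right at (620,310). The side view shows both dishes clearly. Next I'll measure them.

```bash
cat >h.py <<'E'
import numpy as np,cv2
from plant import readout, read_camera, get_calibration
np.set_printoptions(precision=4,suppress=True)
C={n:get_calibration(n) for n in("side","top")}
def ray(n,uv):
    c=C[n];f=192/np.tan(np.radians(c["fovy"])/2);P=np.array(c["pose"])
    d=P[:3,:3]@np.array([(uv[0]-c["cx"])/f,(uv[1]-c["cy"])/f,1]);return P[:3,3],d/np.linalg.norm(d)
def plane(n,uv,z):
    o,d=ray(n,uv);return o+d*(z-o[2])/d[2]
def tri(a,b):  # a top uv, b side uv -> point, miss
    o1,d1=ray("top",a);o2,d2=ray("side",b)
    t=np.linalg.lstsq(np.c_[d1,-d2],o2-o1,rcond=None)[0]
    p,q=o1+d1*t[0],o2+d2*t[1];return (p+q)/2,np.linalg.norm(p-q)
def proj(n,p):
    c=C[n];f=192/np.tan(np.radians(c["fovy"])/2);P=np.array(c["pose"]);x=P[:3,:3].T@(np.array(p)-P[:3,3])
    return np.array([c["cx"]+f*x[0]/x[2],c["cy"]+f*x[1]/x[2]])
E
python3 - <<'E'
import numpy as np,cv2
t=np.load("top0.npy")[:,:,::-1];s=np.load("side0.npy")[:,:,::-1]
def crop(im,x,y,w,h,W,H): 
    return cv2.resize(im[y:y+h,x:x+w],(W,H),interpolation=cv2.INTER_CUBIC)
a=crop(t,105,170,66,50,396,300);b=crop(t,235,170,66,50,396,300)
c=crop(s,190,265,80,60,396,300);d=crop(s,240,180,80,60,396,300)
cv2.imwrite("pics/m.png",np.vstack([np.hstack([a,b]),np.hstack([c,d])]))
E
```

```text
(no output)
```

View pics/m.png

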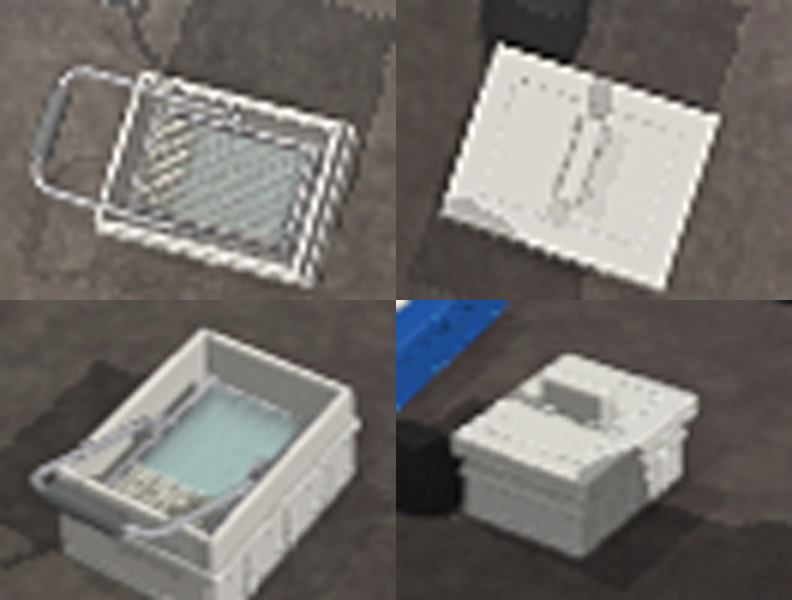

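The crops show the cover corners and bar grip clearly (right panels), and the grey sleeve at (50,130) in the top view and (86,508) in the side view. I'll triangulate from these.

```bash
python3 - <<'E'
from h import *
T=lambda x,y:(105+(x+.0)/6-.4,170+y/6-.4)
T2=lambda x,y:(235+(x-396)/6-.4,170+y/6-.4)
S=lambda x,y:(190+x/4.95-.4,265+(y-300)/5-.4)
S2=lambda x,y:(240+(x-396)/4.95-.4,180+(y-300)/5-.4)
def show(n,L):
    P=[]
    for a,b in L:
        p,m=tri(a,b);P.append(p);print(n,p,"miss %.4f"%m)
    return np.array(P)
P=show("cover",[(T2(500,43),S2(570-117,437)),(T2(718,118),S2(570,353)),(T2(665,290),S2(697,400)),(T2(443,213),S2(582,480))])
def ana(P):
    e1=(P[0]+P[3]-P[1]-P[2])[:2]/2;e2=(P[0]+P[1]-P[2]-P[3])[:2]/2
    print("c",P.mean(0),"len y",np.linalg.norm(e1),"x",np.linalg.norm(e2),"yaw y:",np.arctan2(-e1[0],e1[1]),"x:",np.arctan2(e2[1],e2[0]))
ana(P)
P=show("open",[(T(147,72),S(60,468)),(T(345,125),S(205,330)),(T(305,285),S(355,393)),(T(97,228),S(212,575))]);ana(P)
show("sleeve",[(T(50,130),S(86,508)),(T(64,90),S(38,485)),(T(38,162),S(132,528))])
# top mask of cover, refined
im=np.load("top0.npy")
for nm,(x,y,w,h),zs in(("cover",(235,170,66,52),.052),("open",(105,175,66,48),.048)):
    g=im[y:y+h,x:x+w].min(2); m=(g>165).astype(np.uint8)
    cs,_=cv2.findContours(m,cv2.RETR_EXTERNAL,cv2.CHAIN_APPROX_NONE);c=np.vstack([k for k in cs if len(k)>15])
    pts=np.array([plane("top",(p[0][0]+x,p[0][1]+y),zs)[:2] for p in c],np.float32)
    print(nm,cv2.minAreaRect(pts*1000))
p=[plane("top",T2(x,y),.074) for x,y in((603,80),(560,215))];print("grip bar",p)
print("gripside",show("g",[(T2(598,95),S2(545,385)),(T2(563,215),S2(603,410))]))
print("tweez",plane("top",(205,230),0),plane("top",(205,264),0),"timer",plane("top",(195,155),.02),"edge",plane("top",(300,265),0))
print("packet",plane("top",(227,165),.0),"mouse",plane("top",(259,163),.03),"mon",plane("top",(140,160),.02),"tape",plane("top",(322,250),0),"box",plane("top",(282,160),.04),"mic",plane("top",(355,230),.03))
E
```

```text
cover [ 0.5857 -0.1626  0.0503] miss 0.0014
cover [ 0.5478 -0.2711  0.0525] miss 0.0017
cover [ 0.4631 -0.2444  0.0484] miss 0.0000
cover [ 0.5011 -0.1346  0.0534] miss 0.0021
c [ 0.5244 -0.2032  0.0511] len y 0.11551900040851401 x 0.0889113917245957 yaw y: -0.334803188560983 x: -0.31286980263474956
open [0.5701 0.2055 0.0458] miss 0.0002
open [0.5437 0.1056 0.0457] miss 0.0005
open [0.4657 0.1231 0.0428] miss 0.0030
open [0.4937 0.23   0.0319] miss 0.0007
c [0.5183 0.1661 0.0415] len y 0.10689673496639329 x 0.08003860770980545 yaw y: -0.25763646860974543 x: -0.26580989273550426
sleeve [0.5377 0.2455 0.0694] miss 0.0024
sleeve [0.559  0.2401 0.0702] miss 0.0054
sleeve [0.5194 0.2498 0.0689] miss 0.0028
cover ((524.6423950195312, -201.8719940185547), (115.78089141845703, 90.38682556152344), 71.5701904296875)
open ((521.1979370117188, 180.97775268554688), (142.9305419921875, 82.04702758789062), 75.63737487792969)
grip bar [array([ 0.5634, -0.2129,  0.074 ]), array([ 0.4965, -0.1919,  0.074 ])]
g [ 0.5517 -0.212   0.0634] miss 0.0123
g [ 0.502  -0.193   0.0634] miss 0.0080
gripside [[ 0.5517 -0.212   0.0634]
 [ 0.502  -0.193   0.0634]]
tweez [ 0.4305 -0.0208  0.    ] [ 0.3284 -0.0232  0.    ] timer [0.66   0.0134 0.02  ] edge [ 0.3269 -0.3086  0.    ]
packet [ 0.6336 -0.0848  0.    ] mouse [ 0.6336 -0.184   0.03  ] mon [0.6431 0.1823 0.02  ] tape [ 0.372  -0.3758  0.    ] box [ 0.6411 -0.2538  0.04  ] mic [ 0.4304 -0.471   0.03  ]
```

```bash
cat >>h.py <<'E'
from scipy.spatial.transform import Rotation as R
def yawerr(target): # spin wanted so tool y lies along the y axis of a thing with this yaw (mod pi)
    y=R.from_rotvec(readout.read_state()["orientation"]).apply([0,1,0]);a=np.arctan2(-y[0],y[1])
    return (target-a+np.pi/2)%np.pi-np.pi/2
def st(target=None):
    s=readout.read_state();print("t %.2f"%s["t"],"pos",s["tool_pos"],"F",s["force"],"Tq",s["wrist_torque"],"open %.4f gf %.2f"%(s["opening"],s["gripper_force"]),"q",s["q"])
    if target is not None: print("spin needed",yawerr(target))
E
python3 -c "
from h import *
st(-.322)
# microscope eyepiece clearance
for uv in((383,245),(408,247),(352,233),(365,205)): print([plane('top',uv,z)[:2] for z in(0,.1,.4)])"
python3 -m handwheel '[[2,4,0,0,0],[2,5,0,0,0],[2,5,0,0,0],[2,5,0,0,0],[2,5,0,0,0]]' 5
python3 -c "
from h import *
st(-.322)"
```

```text
t 0.10 pos [ 0.2246 -0.5561  0.4038] F [ 0.3046 -0.0185 -0.2744] Tq [-0.051  -0.0391 -0.0208] open 0.0929 gf 0.00 q [-1.2724  0.1311  1.4891  0.      1.523  -0.0855]
spin needed -0.7058415545392114
[array([ 0.388 , -0.5613]), array([ 0.3824, -0.5326]), array([ 0.3653, -0.4463])]
[array([ 0.3824, -0.637 ]), array([ 0.3771, -0.6029]), array([ 0.3613, -0.5006])]
[array([ 0.4238, -0.4684]), array([ 0.4156, -0.4462]), array([ 0.391 , -0.3796])]
[array([ 0.5101, -0.5114]), array([ 0.4959, -0.4862]), array([ 0.453 , -0.4105])]
t: 0.72
tool_pos: [0.3249, -0.3146, 0.4043]
orientation: [-3.084, -0.598, 0.0]
force: [1.1, -0.4, 0.6]
opening: 0.0934
gripper_force: 0.0
t 0.72 pos [ 0.3249 -0.3146  0.4043] F [ 1.0876 -0.3595  0.6312] Tq [-0.025   0.041   0.0497] open 0.0934 gf 0.00 q [-0.8828 -0.28    1.8789  0.0001  1.5431  0.3045]
spin needed -0.7054094007998692
```

```bash
python3 -m handwheel '[[4,2.2,0,-0.141,0.2],[4,2.2,0,-0.141,0.2],[4,2.3,0,-0.141,0.2],[4,2.3,0,-0.141,0.2],[4,2.2,0,-0.141,0.2],[0,0,-5,0,0.4],[0,0,-5,0,0.5],[0,0,0,0,0.5],[0,0,0,0,0.5]]' >/dev/null
python3 - <<'E'
from h import *
st(-.322)
for n in("top","side"):
    im=read_camera(n)
    p=proj(n,(.5245,-.2025,.08)).astype(int);x,y=p[0]-40,p[1]-40
    c=cv2.resize(im[y:y+75,x:x+80,::-1],(400,375),interpolation=cv2.INTER_CUBIC)
    m=c if n=="top" else np.hstack([m,c])
    print(n,x,y)
cv2.imwrite("pics/a1.png",m)
E
```

```text
t 1.85 pos [ 0.5251 -0.2047  0.3065] F [-0.5754 -0.554   0.1134] Tq [ 0.0573 -0.0352 -0.0033] open 0.0469 gf 0.00 q [-0.4627  0.0995  1.7039  0.      1.3367  1.4295]
spin needed -0.0006028049151218795
top 225 155
side 235 153
```

View pics/a1.png

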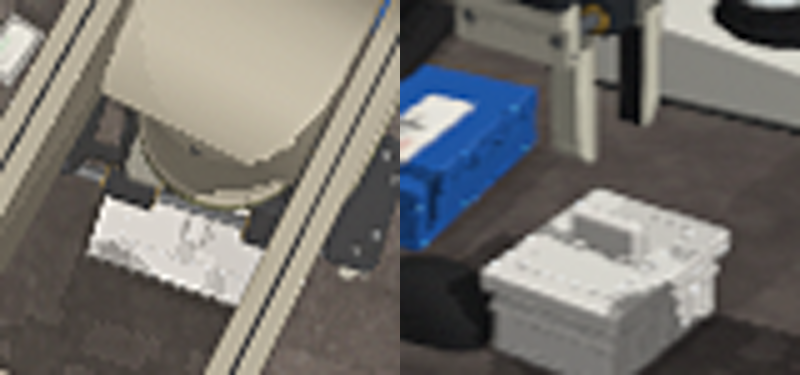

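The side view has the fingertips at about (590,160) and (630,125), straddling the bar grip below at (605,230). I'll descend and pinch.

```bash
python3 -m handwheel '[[0,0.2,-3,0,0.5],[0,0,-2.3,0,0.5],[0,0,-1,0,0.5],[0,0,0,0,0.5],[0,0,0,0,1],[0,0,0,0,1],[0,0,0,0,1],[0,0,0,0,1]]' 30
python3 -c "
from h import *
st(-.322)"
```

```text
t: 2.95
tool_pos: [0.5248, -0.2024, 0.242]
orientation: [3.101, -0.502, 0.001]
force: [0.4, 0.0, 3.2]
opening: 0.0117
gripper_force: 30.0
t 2.95 pos [ 0.5248 -0.2024  0.242 ] F [0.3507 0.0307 3.2183] Tq [0.0311 0.0188 0.0575] open 0.0117 gf 30.01 q [-0.4592  0.1683  1.7546 -0.0001  1.2184  1.4327]
spin needed -0.0008359166347364777
```

```bash
python3 -m handwheel '[[0,0,0.7,0,1],[0,0,1,0,1],[0,0,1.5,0,1],[0,0,1.8,0,1],[0,1.2,0,0,1],[0,3,0,0,1],[0,3.5,0,0,1],[0,3.5,0,0,1],[0,3.5,0,0,1],[0,2.5,0,0,1]]' 30
python3 -m handwheel '[[0,1,0,0,1],[0,0,-2,0,1],[0,0,-2.5,0,1],[0,0,-2,0,1],[0,0,-1.2,0,1],[0,0,0,0,1],[0,0,0,0,1]]' 30
python3 - <<'E'
from h import *
st()
im=read_camera("side");cv2.imwrite("pics/s2.png",cv2.resize(im[160:340,150:390,::-1],(800,600),interpolation=cv2.INTER_CUBIC))
E
```

```text
t: 4.2
tool_pos: [0.5242, -0.0282, 0.2914]
orientation: [-3.101, 0.501, 0.001]
force: [0.1, -0.5, -1.2]
opening: 0.012
gripper_force: 30.0
t: 5.08
tool_pos: [0.5251, -0.0205, 0.2156]
orientation: [3.101, -0.503, 0.002]
force: [-0.0, -0.2, -0.6]
opening: 0.0119
gripper_force: 30.0
t 5.08 pos [ 0.5251 -0.0205  0.2156] F [-0.0305 -0.2149 -0.626 ] Tq [ 0.0852 -0.0159 -0.0026] open 0.0119 gf 30.00 q [-0.1366  0.1096  1.8732 -0.      1.1576  1.7555]
```

View pics/s2.png

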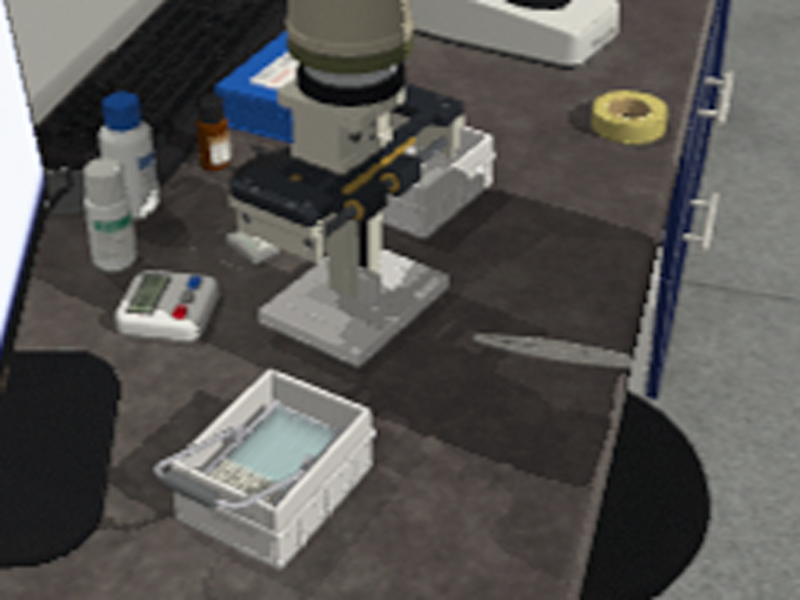

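The cover is held level over bare worktop, clear of the packet, tweezers and dishes. I'll lower the last 13 mm.

```bash
python3 -m handwheel '[[0,0,-0.8,0,1],[0,0,-0.4,0,1],[0,0,-0.15,0,1],[0,0,0,0,1],[0,0,0,0,1]]' 10
python3 -c "
from h import *
st()"
```

```text
t: 5.75
tool_pos: [0.5247, -0.0203, 0.2018]
orientation: [3.101, -0.502, -0.0]
force: [-2.8, 0.4, 5.1]
opening: 0.0123
gripper_force: 10.0
t 5.75 pos [ 0.5247 -0.0203  0.2018] F [-2.8107  0.3983  5.122 ] Tq [ 0.0737  0.6665 -0.0216] open 0.0123 gf 10.00 q [-0.1364  0.1302  1.8796 -0.0001  1.1321  1.7556]
```

```bash
python3 -m handwheel '[[0,0,0,0,0.6],[0,0,0,0,0.6],[0,0,0,0,0.6],[0,0,1,0,0.6],[0,0,3,0,0.6],[0,0,5,0,0.6],[0,0,4,0,0.6],[0.3,5.5,0,0.036,0.6],[0.3,5.5,0,0.036,0.6],[0.3,5.5,0,0,0.6]]' 5
python3 -m handwheel '[[0.3,5.5,0,0,0.6],[0.2,4.5,0,0,0.6],[0,0,-4,0,0.6],[0,0,0,0,0.6],[0,0,0,0,0.6]]' 5
python3 - <<'E'
from h import *
st(-.25)
S=read_camera("side");T=read_camera("top")
im=S[160:340,150:390,::-1]
cv2.imwrite("pics/s3.png",np.hstack([cv2.resize(S[230:330,180:280,::-1],(400,400),interpolation=cv2.INTER_CUBIC),cv2.resize(S[180:280,210:310,::-1],(400,400),interpolation=cv2.INTER_CUBIC)]))
g=(0.5385,.245,.0695);print("proj sleeve",proj("side",g))
E
```

```text
t: 7.0
tool_pos: [0.5337, 0.1461, 0.3324]
orientation: [-3.117, 0.391, -0.002]
force: [0.7, -0.4, -0.2]
opening: 0.037
gripper_force: 0.0
t: 7.62
tool_pos: [0.5389, 0.2443, 0.2924]
orientation: [-3.117, 0.391, -0.001]
force: [0.3, 0.5, 0.6]
opening: 0.0372
gripper_force: 0.0
t 7.62 pos [0.5389 0.2443 0.2924] F [0.3099 0.5003 0.5702] Tq [ 0.0724  0.014  -0.0033] open 0.0372 gf 0.00 q [ 0.3389  0.187   1.6346 -0.0001  1.3196  2.1596]
spin needed -0.0001747326070837829
proj sleeve [207.316  306.0061]
```

View pics/s3.png

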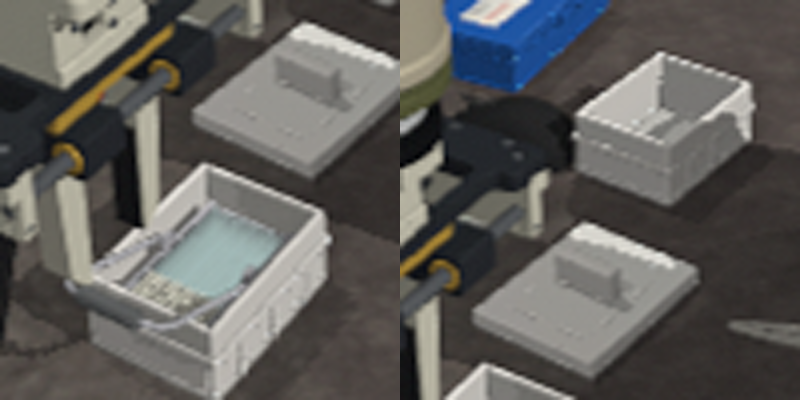

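```bash
python3 - <<'E'
from h import *
p=readout.read_state()["tool_pos"];yv=np.array([.247,.969,0]);xv=np.array([.969,-.247,0])
for s in(1,-1):
    for k in (-.0075,.0075):
        for d in(.0186,.0356):
            q=proj("side",p-[0,0,.186]+s*d*yv+k*xv);print(s,k,d,(q-[180,230])*4)
E
```

```text
1 -0.0075 0.0186 [ 90.2821 272.3568]
1 -0.0075 0.0356 [ 66.9545 294.8377]
1 0.0075 0.0186 [ 64.9218 260.7334]
1 0.0075 0.0356 [ 41.3943 282.824 ]
-1 -0.0075 0.0186 [138.805  225.5951]
-1 -0.0075 0.0356 [159.8999 205.2658]
-1 0.0075 0.0186 [113.8823 214.7631]
-1 0.0075 0.0356 [135.1767 194.7692]
```

The side view agrees with the projected fingertips, and the cover lies flat. I'll descend to straddle the sleeve, then cage it loosely.

```bash
python3 -m handwheel '[[0,0.1,-2,0,0.68],[0,0,-2,0,0.68],[0,0,-1,0,0.7],[0,0,0,0,0.75],[0,0,0,0,0.83],[0,0,0,0,0.83],[0,0,0,0,0.83]]' 4
python3 - <<'E'
from h import *
st(-.25)
S=read_camera("side")
cv2.imwrite("pics/s4.png",cv2.resize(S[260:340,170:270,::-1],(750,600),interpolation=cv2.INTER_CUBIC))
E
```

```text
t: 8.6
tool_pos: [0.5389, 0.2458, 0.2419]
orientation: [-3.117, 0.39, -0.002]
force: [0.3, 0.3, 0.4]
opening: 0.0156
gripper_force: 0.0
t 8.60 pos [0.5389 0.2458 0.2419] F [0.3254 0.2585 0.367 ] Tq [ 0.0818  0.0263 -0.0323] open 0.0156 gf 0.00 q [ 0.3413  0.2434  1.6683 -0.      1.2288  2.1613]
spin needed -0.0008440005412273521
```

View pics/s4.png

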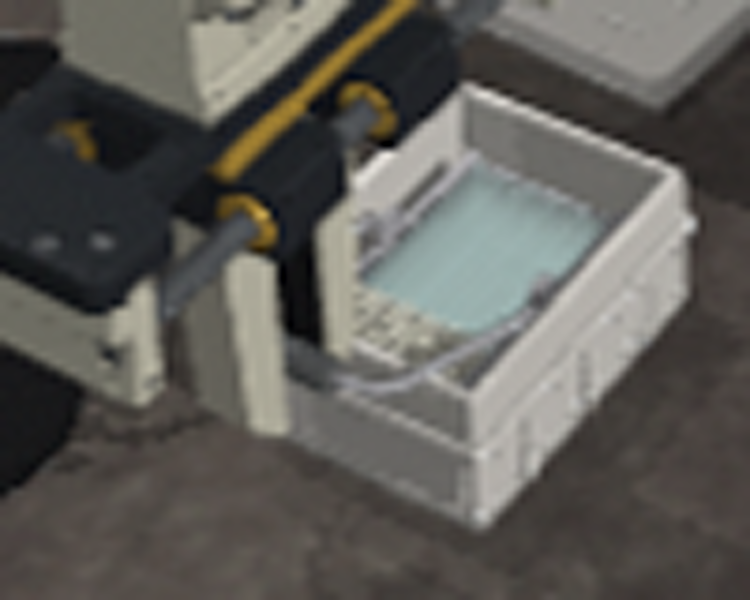

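The sleeve sits between the fingers, with its end visible at (310,365). I'll pinch lightly and swing it up along the arc.

```bash
python3 -m handwheel '[[0,0,0,0,1],[0,0,0,0,1],[-0.08,-0.35,0.78,0,1],[-0.11,-0.4,0.73,0,1],[-0.12,-0.49,0.69,0,1],[-0.14,-0.53,0.64,0,1],[-0.15,-0.61,0.57,0,1],[-0.17,-0.65,0.53,0,1]]' 4
python3 -c "
from h import *
st(-.25)"
```

```text
t: 9.65
tool_pos: [0.5311, 0.215, 0.2815]
orientation: [-3.117, 0.39, -0.002]
force: [0.6, 2.0, 2.1]
opening: 0.0097
gripper_force: 4.0
t 9.65 pos [0.5311 0.215  0.2815] F [0.6235 1.9915 2.1099] Tq [ 0.4178  0.0288 -0.0205] open 0.0097 gf 4.00 q [0.2952 0.1492 1.6979 0.0001 1.2933 2.1152]
spin needed -0.0007663484226942963
```

```bash
python3 -m handwheel '[[-0.18,-0.7,0.43,0,1],[-0.19,-0.74,0.38,0,1],[-0.2,-0.77,0.28,0,1],[-0.2,-0.8,0.22,0,1],[-0.21,-0.82,0.12,0,1],[-0.21,-0.82,0.05,0,1],[0,0,0,0,1],[0,0,0,0,1]]' 4
python3 - <<'E'
from h import *
st(-.25)
S=read_camera("side")
cv2.imwrite("pics/s5.png",cv2.resize(S[240:330,170:290,::-1],(800,600),interpolation=cv2.INTER_CUBIC))
E
```

```text
t: 10.65
tool_pos: [0.5189, 0.1688, 0.295]
orientation: [3.117, -0.391, -0.001]
force: [-0.6, 0.1, -1.0]
opening: 0.0099
gripper_force: 4.0
t 10.65 pos [0.5189 0.1688 0.295 ] F [-0.5707  0.0968 -1.042 ] Tq [-0.0097  0.0451 -0.0337] open 0.0099 gf 4.00 q [ 0.2205  0.0645  1.763  -0.      1.3149  2.0407]
spin needed -0.0006002629364574297
```

View pics/s5.png

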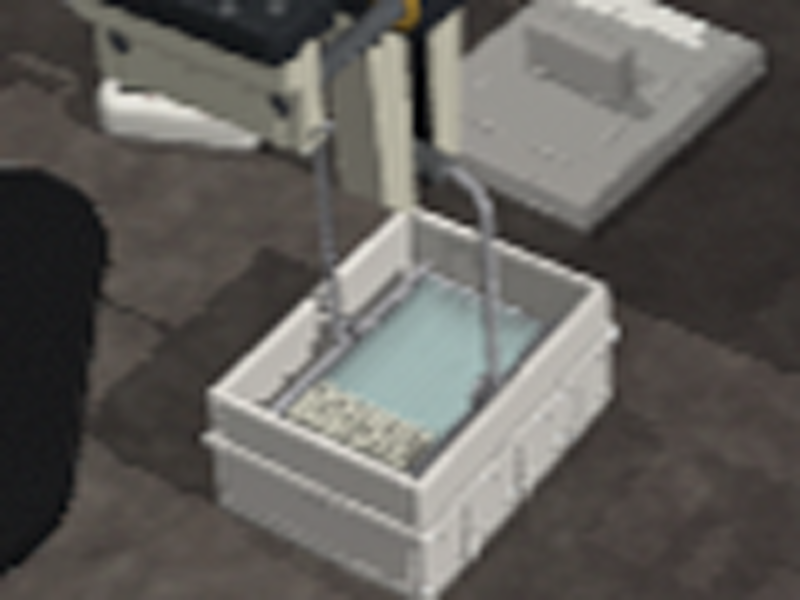

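The handle stands upright in the fingers. I'll grip firmly and lift straight up.

```bash
python3 -m handwheel '[[0,0,0,0,1],[0,0,0,0,1],[0,0,0.5,0,1],[0,0,1,0,1],[0,0,1.5,0,1],[0,0,2,0,1],[0,0,2,0,1],[0,0,1.5,0,1],[0,0,1,0,1],[0,0,0.5,0,1]]' 40
python3 -m handwheel '[[0,0,0,0,1],[0,0,0,0,1],[0,0,0,0,1]]'
python3 - <<'E'
from h import *
st(-.25)
S=read_camera("side")
cv2.imwrite("pics/s6.png",cv2.resize(S[200:335,170:350,::-1],(800,600),interpolation=cv2.INTER_CUBIC))
E
```

```text
t: 11.95
tool_pos: [0.5191, 0.1689, 0.3961]
orientation: [-3.117, 0.39, -0.001]
force: [0.1, -0.3, -3.4]
opening: 0.009
gripper_force: 40.0
t: 12.32
tool_pos: [0.5189, 0.1688, 0.3947]
orientation: [3.117, -0.39, -0.002]
force: [0.3, -0.3, -2.4]
opening: 0.0089
gripper_force: 40.0
t 12.32 pos [0.5189 0.1688 0.3947] F [ 0.3075 -0.3225 -2.4362] Tq [ 0.047   0.0329 -0.0235] open 0.0089 gf 39.99 q [ 0.2205 -0.0109  1.6535  0.      1.5003  2.0406]
spin needed -0.0007703052783534226
```

View pics/s6.png

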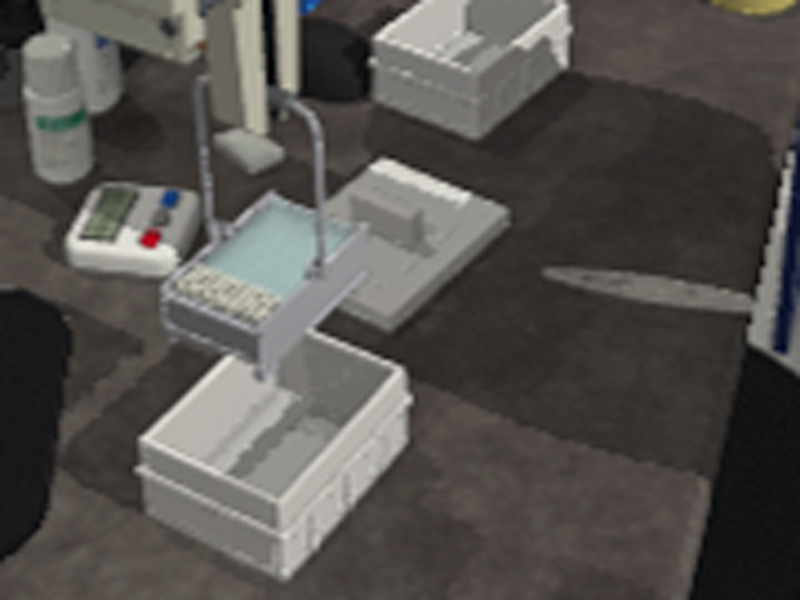

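The carrier hangs level and clear of the dish. I'll carry it across smoothly.

```bash
python3 -m handwheel '[[0,-0.5,0,0,1],[0,-1,0,0,1],[0.1,-1.5,0,-0.01,1],[0.1,-2,0,-0.01,1],[0.1,-2,0,-0.01,1],[0.1,-2,0,-0.01,1],[0.1,-2,0,-0.01,1],[0.1,-2,0,-0.01,1],[0,-2,0,-0.012,1],[0,-2,0,0,1]]' 40 >/dev/null
python3 -m handwheel '[[0,-2,0,0,1],[0,-2,0,0,1],[0,-2,0,0,1],[0,-2,0,0,1],[0,-2,0,0,1],[0,-2,0,0,1],[0,-2,0,0,1],[0,-2,0,0,1],[0,-1.6,0,0,1],[0,-1.2,0,0,1]]' >/dev/null
python3 -m handwheel '[[0,-0.8,0,0,1],[0,-0.5,0,0,1],[0,0,0,0,1],[0,0,0,0,1],[0,0,0,0,1],[0,0,0,0,1],[0,0,0,0,1],[0,0,0,0,1]]' >/dev/null
python3 - <<'E'
from h import *
st(-.322)
S=read_camera("side");np.save("sf.npy",S);T=read_camera("top");np.save("tf.npy",T)
cv2.imwrite("pics/s7.png",np.hstack([cv2.resize(S[155:235,230:310,::-1],(400,400),interpolation=cv2.INTER_CUBIC),cv2.resize(T[155:235,225:305,::-1],(400,400),interpolation=cv2.INTER_CUBIC)]))
E
```

```text
t 15.88 pos [ 0.5251 -0.2021  0.3954] F [ 0.2746  0.2496 -2.5711] Tq [0.0618 0.0031 0.0239] open 0.0087 gf 39.99 q [-0.4585  0.0341  1.6068  0.      1.5007  1.4334]
spin needed -0.0008667975581992948
```

View pics/s7.png

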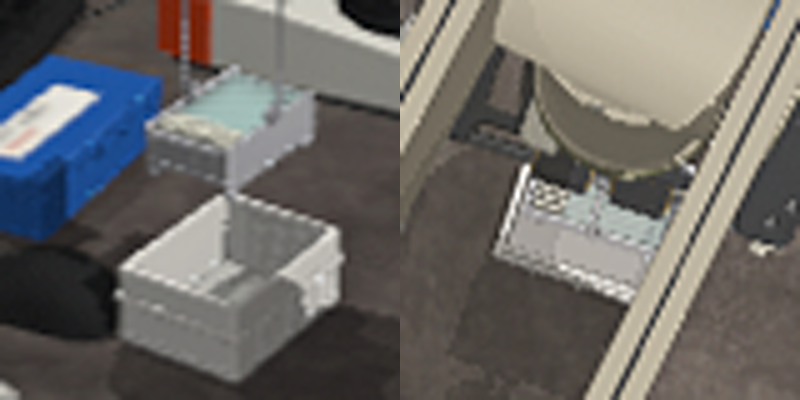

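```bash
python3 - <<'E'
from h import *
a=-.322;xv=np.array([np.cos(a),np.sin(a),0]);yv=np.array([-np.sin(a),np.cos(a),0]);c=np.array([.5245,-.2025,0])
for nm,hx,hy,z in(("carrier under",.026,.043,.104),("carrier top",.026,.043,.136),("rim",.04,.053,.048)):
    print(nm,[((proj("side",c+[0,0,z]+s*hx*xv+t*hy*yv)-[230,155])*5+2).round() for s,t in((1,1),(-1,1),(-1,-1),(1,-1))])
# carrier centre from observed top-corner diagonal and near/left/right/far, and rim likewise
S=lambda x,y:(230+x/5-.4,155+y/5-.4)
for z,P in((.136,[(148,122),(228,150),(313,100),(238,65)]),(.048,[(120,267),(238,320),(342,232),(230,190)])):
    Q=np.array([plane("side",S(*p),z) for p in P]);e=(Q[0]+Q[1]-Q[2]-Q[3])[:2];print(z,Q.mean(0),"yaw",np.arctan2(-e[0],e[1]))
E
```

```text
carrier under [array([148., 176.]), array([228., 203.]), array([313., 141.]), array([236., 117.])]
carrier top [array([148., 124.]), array([228., 150.]), array([315.,  90.]), array([237.,  67.])]
rim [array([119., 265.]), array([238., 309.]), array([341., 228.]), array([225., 189.])]
0.136 [ 0.5242 -0.2006  0.136 ] yaw -0.36035338938207206
0.048 [ 0.5223 -0.198   0.048 ] yaw -0.3121978371063158
```

The carrier and rim corners match the prediction within a few millimetres, and the carrier is level and still. I'll hand the job in.

```bash
python3 -c "
from h import *
from plant import job
st(-.322);print(job.close_job())"
```

```text
t 15.97 pos [ 0.5251 -0.2022  0.3954] F [ 0.0886 -0.2387 -3.2921] Tq [ 0.0872 -0.0727  0.0019] open 0.0091 gf 39.99 q [-0.4586  0.0341  1.6067  0.      1.5007  1.4334]
spin needed -0.0007895238746113975
the job is handed in; nothing more can be done
None
```

I handed the job in at about 16 s on the robot's clock; no verdict came back. The cover lies flat on the bare worktop, and the carrier hangs level by its handle, about 55 mm above the uncovered dish's rim, centred within about 3 mm by the side camera.

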